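Feel the gap under a hotplate with a taper gauge

ROBOT

A 6-joint arm with a two-finger parallel gripper is mounted at the origin on the work surface. World frame = base frame: x ahead of the robot, y to its left, z up, the work surface at z = 0. Lengths are in m, angles in rad, forces in N, time in s.
With the tool pointing down it reaches from about 0.35 to 0.975 m from the base axis. Payload 4.9 kg.
Tool frame: the origin (TCP) lies between the finger pads; the fingertips stand 19 mm ahead of it and the grasp point (between the pads) is the TCP; z points along the fingers, y is the direction in which the jaws open and shut (so a half turn about z gives the same grasp; the last joint's range is limited). The gripper opens to 85 mm and grips with 20 to 120 N. Pads are 22 mm wide; open, the fingers measure 114 mm over their backs; the gripper's body (76 mm by 85 mm) begins 54 mm behind the grasp point. The pads swing forward as they close: fully open they stand 13 mm farther back than shut.
Start: joints at [1.137, 0.053, 1.613, -0, 1.476, -0.119], TCP at [0.194, 0.594, 0.25] pointing down, gripper open.
Joint ranges: [-3.01, 3.01], [-1.01, 2.22], [0.06, 2.58], [-1.02, 4.17], [0.09, 2.62], [-3.14, 3.14]. Speed limits (rad/s): [2.57, 2.57, 3.14, 3.14, 3.14, 3.14].

INTERFACE

Orientations are given as a unit quaternion [w, x, y, z].
In Python, from plant import state, grab_frame, calibration, job_done gives the robot as it stands. The module is installed in compiled form; this text tells all that it offers.
- The arm moves only by the tool servo_tool, never from a script. Its argument "deltas" is a list that holds one entry, the list of rows, each a list of 5 numbers: the finger opening in mm, from 0 to 85.4, then the shift along the world's x, y, z in mm, then the turn about the world's z in units of 6 degrees (1.0 is 6 degrees). A call has 1 to 5 rows; each row is the pose to reach, as a shift and turn from the pose commanded when the call began; what a row does not reach only later rows make up. A row lasts 1/8 s, in which the tool goes at most 62.5 mm and 10.7 degrees, less where a joint would pass 70% of its speed; a pose out of reach is approached as far as the arm can. A call with a gripper value outside its range is refused whole. The fingers move at their own pace and stop on an object; the grip force is fixed at half the most. Time passes only in rows, so rows that repeat a pose let the fingers close. It gives the time, the measured TCP pose, the force and the opening at its end, in the units of the state.
- state(): the state, without advancing time (a new reading comes with each control period).
- grab_frame(name): name is "scene" or "top" or "wrist"; returns the picture (480x640x3 uint8, red, green, blue); there is no depth.
- calibration(name): a dict with "intrinsics" (3x3 intrinsics, pixels), "k1" (the pictures are not rectified: a ray, as slopes to the right and down, at radius r is drawn at 1 + k1 r^2 times it, then the intrinsics apply), "world_from_camera" (4x4, takes a point from camera to world coordinates). Camera axes: x right, y down, z forward; pixel columns grow to the right and rows downward; lengths in m; the calibration is good to about 2 mm. A picture is of the moment at which its call begins: read the wrist's pose just before it. calibration takes no time and is no camera call; for the wrist camera it gives the pose at the moment of the call.
- job_done(): hands the job in, once; it reports no verdict.
The state is a dict: "time": time; "joint_pos": joint angles; "joint_vel": joint speeds; "joint_efforts": joint torques, N m; "tool_pos": TCP position; "tool_rot": TCP orientation; "contact_force": force on the tool from outside, world axes, zero at the start; "ft_torque": the same for the moment, N m; "gripper_width": opening from 0.0 (shut) to 1.0 (fully open).
Only numpy, scipy, OpenCV 4.12 (cv2) and the standard library are available. Lean on these libraries where they do the work, as an engineer would, in place of code of your own. Each camera call takes 0.05 s, during which the arm holds its last target.

TASK

Pick up the taper gauge from the bench and check the air gap under the stirrer's round heating plate: keeping the blade level and flat on the square heat shield, slide it tip first in under the heating plate, until it drags snugly between the two plates. Push gently, the plate is sprung and must not be wedged up; finish while still holding the gauge by its handle, still, at that depth, and leave the glassware and the bottle alone.

Things in the scene. Friction and masses are not known exactly. Their poses are not given: they have to be found in the camera images.
- gauge_grip (a point): Taper gauge, 130 mm long over all, about 100 g, lying flat on the bench on its underside: a steel blade and, in line behind it, a black block handle 40 mm long, 18 mm wide and 38 mm high. This point lies in the handle: at the middle of its length and width, 22 mm above the gauge's flat underside. x points along the blade towards the tip, y across (the 18 mm width of the handle, to be gripped from above), z up.
- gauge_tip (a point): The tip of the gauge's blade, middle of its width, on the flat underside; 110 mm ahead (+x) of gauge_grip and 22 mm below it; same axes. The blade is 16 mm wide and 90 mm long; its underside is flat, its top slopes: 2 mm thick at the tip, growing by 1 mm for every 12 mm to 8 mm at 72 mm from the tip, then 8 mm thick up to the handle.
- shield (a point): Hotplate stirrer, fixed on the bench, white housing with a lower control panel towards its -x. This point is the centre of the upper face of its heat shield (the lower plate), 100 mm above the bench: a fixed level steel square 200 x 200 mm with sides along x and y, which stands out at least 25 mm all round beyond the heating plate. The shield overhangs the housing by 5 mm on the three sides without the panel; the panel reaches to 195 mm in -x and is 52 mm high.
- plate_under (a point): Centre of the underside of the round heating plate (the upper plate): an aluminium disc 150 mm in diameter and 12 mm thick, level, right above the shield's centre. The height of this point above shield is the gap, 4 to 6.5 mm, different every time. A stud of radius 15 mm stands at the centre; elsewhere the gap is open from every side. The blade's top meets the disc's lower rim when the blade is 24 to 54 mm in.
- hotplate (a joint): How far the heating plate is lifted from its rest, in m: 0 at rest. It takes about 8 N upward to start lifting it, and about 1 N more for each mm (weight and springs); it comes back down when freed. Pressed down hard on the shield alone, the blade drags too (friction coefficient about 0.5), before it is snug. Once it is snug, the push needed to slide it on grows by 1 to 2 N for each mm, up to 11 to 18 N; beyond that the plate lifts, about 1 mm for 12 mm of travel.
- flask: Bystander: conical glass flask, 78 mm wide, 120 mm high, loose. Origin at the centre of its underside.
- beaker: Bystander: glass beaker, 70 mm wide, 90 mm high, loose. Origin at the centre of its underside.
- reagent: Bystander: white plastic bottle, 66 mm wide, 140 mm high, loose. Origin at the centre of its underside.
Things that resemble listed ones, but are neither listed nor needed, are in the scene too. Of the things that look like the part that bears gauge_grip, the smallest one is meant.

How it is judged:
By the outcome, as a careful person would: the job done as asked, in the order asked, and still so for the second after the job is handed in, while the arm keeps its last pose, push and grip.
It also fails if it takes over 58 s, if anything falls off the work surface, if the arm or the gripper's body presses on something with over 40 N, if the wrist force passes 120 N, or if a joint passes its speed limit or range.

## Working session

There is one attempt and no reset: what is moved stays moved. The work goes in short steps, Python scripts to look and compute and a tool call to move; the robot and the scene stay as the last step left them, time stands still between calls to the robot, and variables do not carry over. Pictures are saved under pics/ and viewed, and the job is handed in when it is done.

Besides the shell and the picture viewer there is one more tool, called by a JSON object that holds its "op" and its "data", one argument or row to a line. servo_tool: Moves the arm, as the interface text tells. Its arguments: {"type":"object","properties":{"deltas":{"type":"array","items":{"type":"array","items":{"type":"array","items":{"type":"number"}}}}},"required":["deltas"]}

```bash
mkdir -p pics
python3 - <<'E'
from plant import *
import cv2,json
s=state();print(s)
for n in("scene","top","wrist"):
    c=calibration(n);print(n,c)
    cv2.imwrite(f"pics/{n}0.png",cv2.cvtColor(grab_frame(n),cv2.COLOR_RGB2BGR))
E
```

```text
{'time': 0.0, 'joint_pos': array([ 1.13703690e+00,  5.33474215e-02,  1.61434181e+00,  2.28787210e-05,
        1.47598861e+00, -1.18987490e-01]), 'joint_vel': array([ 0.00170274,  0.00072597, -0.00071003,  0.00053786, -0.00093569,
        0.00091131]), 'joint_efforts': array([ 1.46449594e-03, -3.93670249e+01, -3.70186293e+01,  7.36181300e-05,
        6.58624631e-03,  1.47062991e-05]), 'tool_pos': array([0.19323213, 0.59374763, 0.24904027]), 'tool_rot': array([-2.95446835e-04,  1.56738019e-01,  9.87639664e-01, -9.99925367e-04]), 'contact_force': array([-0.15566296, -0.60424124, -0.29432233]), 'ft_torque': array([ 0.00233304, -0.02913625, -0.04661818]), 'gripper_width': 0.9985180335647907}
scene {'intrinsics': array([[589.7870034 ,   0.        , 318.98646685],
       [  0.        , 589.7870034 , 247.81108536],
       [  0.        ,   0.        ,   1.        ]]), 'k1': 0.011728015013142792, 'world_from_camera': array([[ 0.29781639,  0.64748962, -0.70147173,  1.5203966 ],
       [ 0.95454634, -0.21130555,  0.21021716, -0.22739209],
       [-0.01211144, -0.73219339, -0.6809891 ,  1.0100780
[... 401 characters left out ...]
03744568],
       [-0.01592486, -0.06591287, -0.9976983 ,  1.34431213],
       [ 0.        ,  0.        ,  0.        ,  1.        ]])}
wrist {'intrinsics': array([[360.50467239,   0.        , 316.72659709],
       [  0.        , 360.50467239, 240.96009784],
       [  0.        ,   0.        ,   1.        ]]), 'k1': -0.0704316318456021, 'world_from_camera': array([[ 3.10007536e-01,  9.09322373e-01,  2.77539454e-01,
         1.22570904e-01],
       [ 9.50733591e-01, -2.96202221e-01, -9.14870703e-02,
         6.17379316e-01],
       [-9.83437206e-04,  2.92227763e-01, -9.56348246e-01,
         3.73571739e-01],
       [ 0.00000000e+00,  0.00000000e+00,  0.00000000e+00,
         1.00000000e+00]])}
```

View pics/scene0.png

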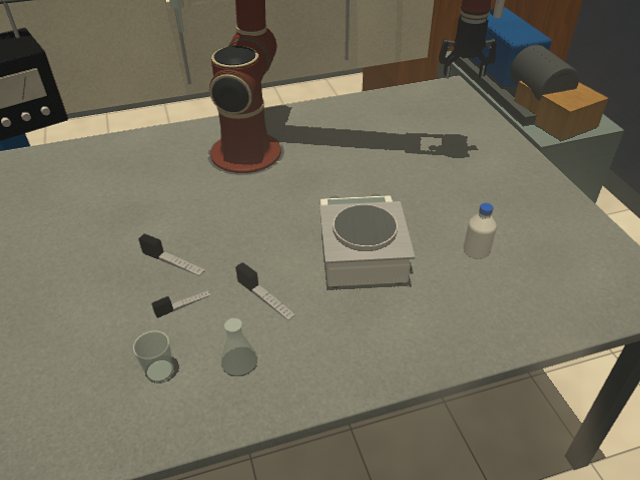

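View pics/top0.png

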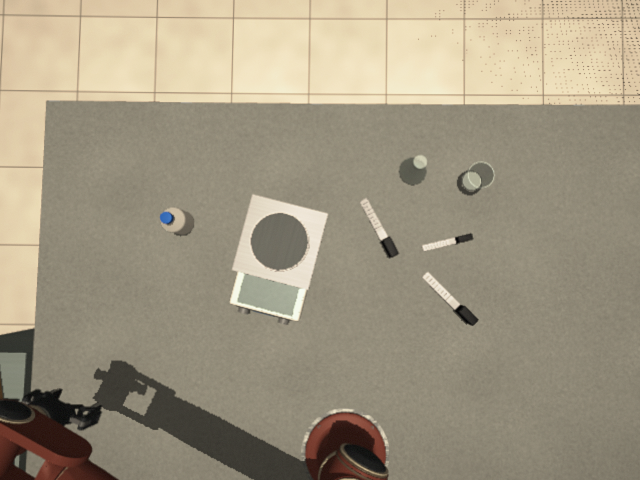

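View pics/wrist0.png

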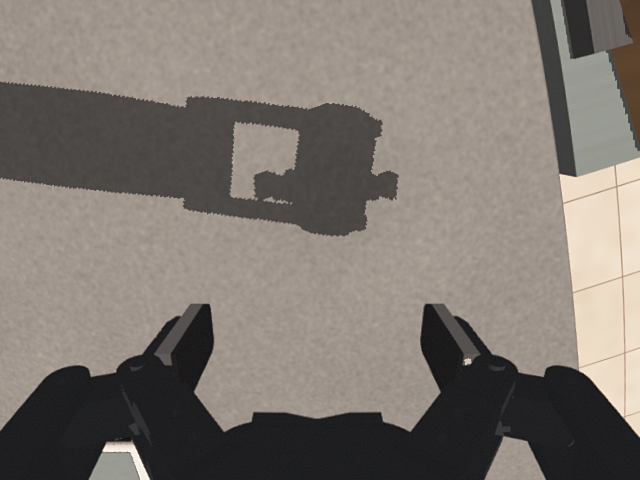

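Candidates for the gauge in the top view are handle (390,246) with tip (364,202), handle (464,238) with tip (424,247), and handle (467,315) with tip (426,275). The smallest looks like the middle one, (464,238). I'll measure all three and take a close crop.

```bash
cat > h.py <<'E'
import numpy as np,cv2
from plant import *
def ray(c,uv):
    K=c["intrinsics"];k=c["k1"]
    d=np.array([(uv[0]-K[0,2])/K[0,0],(uv[1]-K[1,2])/K[1,1]]);p=d.copy()
    for _ in range(20): p=d/(1+k*(p@p))
    T=c["world_from_camera"];return T[:3,3],T[:3,:3]@np.array([p[0],p[1],1])
def onz(c,uv,z):
    o,d=ray(c,uv);return o+d*(z-o[2])/d[2]
def proj(c,P):
    T=c["world_from_camera"];q=T[:3,:3].T@(np.asarray(P)-T[:3,3]);q=q[:2]/q[2]
    q=q*(1+c["k1"]*(q@q));K=c["intrinsics"];return np.array([K[0,0]*q[0]+K[0,2],K[1,1]*q[1]+K[1,2]])
E
python3 - <<'E'
from h import *
im=cv2.imread("pics/top0.png");c=calibration("top")
g=cv2.cvtColor(im,cv2.COLOR_BGR2GRAY);hsv=cv2.cvtColor(im,cv2.COLOR_BGR2HSV)
dark=((g<50)*255).astype(np.uint8)
roi=np.zeros_like(g);roi[140:345,345:510]=255
for nm,m,z in(("handle",dark&roi,.038),("blade",((g>160)*255).astype(np.uint8)&roi,.005)):
    for k in cv2.findContours(m,cv2.RETR_EXTERNAL,cv2.CHAIN_APPROX_NONE)[0]:
        if cv2.contourArea(k)<15: continue
        r=cv2.minAreaRect(k);b=cv2.boxPoints(r);w=np.array([onz(c,p,z) for p in b])
        print(nm,np.round(r[0],1),np.round(w.mean(0),4),"sides",np.round([np.linalg.norm(w[0]-w[1]),np.linalg.norm(w[1]-w[2])],4),np.round(b,1).tolist())
cv2.imwrite("pics/crop.png",cv2.resize(im[140:345,345:510],None,fx=3.5,fy=3.5)[:600]) 
cr=cv2.resize(im[220:270,410:490],None,fx=9,fy=9,interpolation=cv2.INTER_CUBIC)
cv2.imwrite("pics/crop1.png",cr)
cv2.imwrite("pics/crop2.png",cv2.resize(im[185:330,220:340],None,fx=4,fy=4,interpolation=cv2.INTER_CUBIC))
s=cv2.imread("pics/scene0.png")
cv2.imwrite("pics/crop3.png",cv2.resize(s[185:300,305:425],None,fx=5,fy=5,interpolation=cv2.INTER_CUBIC))
E
```

```text
handle [465.8 315.3] [ 0.3703 -0.3131  0.038 ] sides [0.028  0.0582] [[454.0, 311.0], [461.5, 303.5], [477.5, 319.5], [470.0, 327.0]]
handle [386.3 248.6] [ 0.5425 -0.1042  0.038 ] sides [0.0095 0.0487] [[380.6000061035156, 241.1999969482422], [383.79998779296875, 239.60000610351562], [392.0, 256.0], [388.79998779296875, 257.6000061035156]]
handle [463.5 238.1] [ 0.5733 -0.3084  0.038 ] sides [0.0411 0.0145] [[455.29998779296875, 237.1999969482422], [470.5, 233.6999969482422], [471.70001220703125, 239.0], [456.6000061035156, 242.5]]
blade [440.5 290. ] [ 0.4339 -0.2545  0.005 ] sides [0.0212 0.1225] [[421.5, 276.5], [427.0, 271.0], [459.5, 303.5], [454.0, 309.0]]
blade [438.3 243.8] [ 0.5588 -0.249   0.005 ] sides [0.0917 0.0194] [[421.1000061035156, 244.1999969482422], [453.8999938964844, 236.5], [455.6000061035156, 243.5], [422.70001220703125, 251.1999969482422]]
blade [373.3 218.7] [ 0.6256 -0.0717  0.005 ] sides [0.0246 0.1219] [[358.6000061035156, 201.5], [366.3999938964844, 197.10000610351562], [388.0, 235.89999389648438], [380.20001220703125, 240.1999969482422]]
blade [471.7 180. ] [ 0.7352 -0.3399  0.005 ] sides [0.0419 0.0474] [[461.70001220703125, 185.6999969482422], [464.6000061035156, 170.89999389648438], [481.70001220703125, 174.3000030517578], [478.79998779296875, 189.1999969482422]]
blade [420. 161.] [ 0.7867 -0.1988  0.005 ] sides [0.0329 0.0334] [[414.0, 155.0], [426.0, 155.0], [426.0, 167.0], [414.0, 167.0]]
```

View pics/crop1.png

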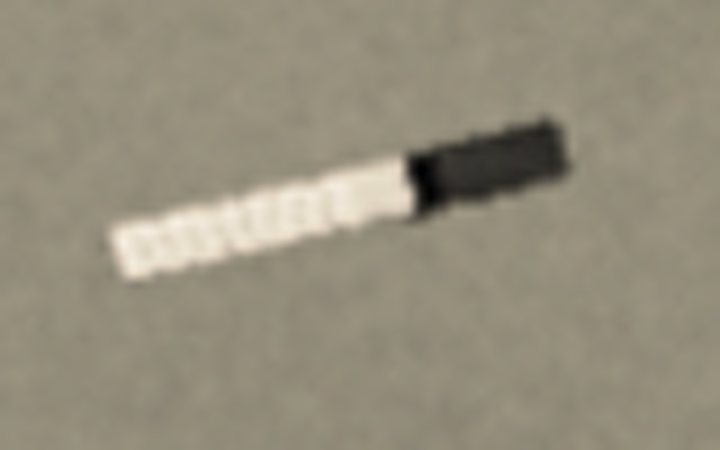

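View pics/crop2.png

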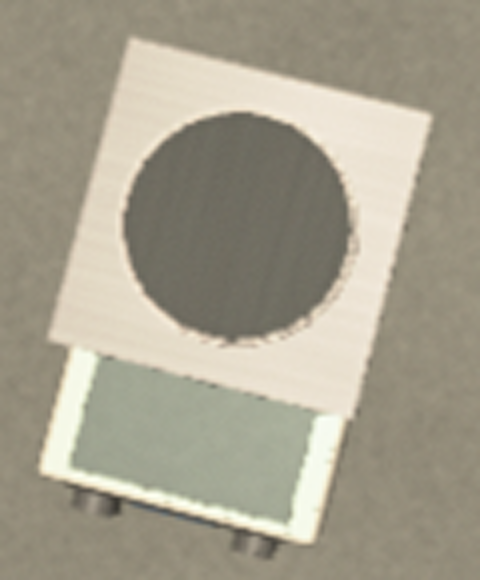

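View pics/crop3.png

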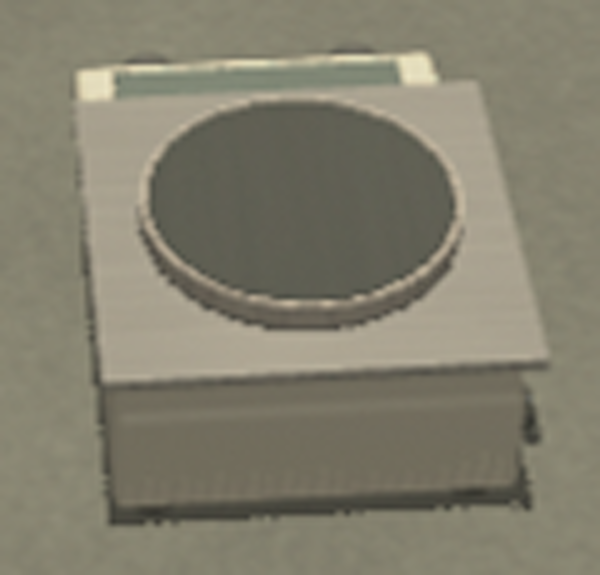

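The crop shows the small gauge: blade about 92 mm and handle about 41 mm, so 130 mm over all. The other two measure about 170 mm and more. Its tip is at about (422,248). Next is the hotplate pose.

Run:
```python
from h import *
im=cv2.imread("pics/top0.png");c=calibration("top");hsv=cv2.cvtColor(im,cv2.COLOR_BGR2HSV);g=cv2.cvtColor(im,cv2.COLOR_BGR2GRAY)
# disc
roi=np.zeros_like(g);roi[205:275,240:315]=255
m=((g<130)*255).astype(np.uint8)&roi
k=max(cv2.findContours(m,cv2.RETR_EXTERNAL,cv2.CHAIN_APPROX_NONE)[0],key=cv2.contourArea)
e=cv2.fitEllipse(k);ctr=onz(c,e[0],.117);print("disc top",e,ctr)
print("diam",np.linalg.norm(onz(c,np.array(e[0])+[e[1][0]/2,0],.117)-ctr)*2)
# corners read from crop2 /4 + offset
for cr in([130,38],[432,115],[353,417],[49,341]):
    p=np.array(cr)/4+[220,185]-.375;print(p,onz(c,p,.1))
s=calibration("scene")
S=[]
for cr in([76,100],[478,81],[548,363],[103,384]):
    p=np.array(cr)/5+[305,185]-.4;S.append(onz(s,p,.1));print("scene",p,S[-1])
T=[onz(c,np.array(cr)/4+[220,185]-.375,.1) for cr in([130,38],[432,115],[353,417],[49,341])]
for n,Q in(("top",T),("scene",S)):
    Q=np.array(Q);r=cv2.minAreaRect((Q[:,:2]*1000).astype(np.float32));print(n,r,Q.mean(0),[np.linalg.norm(Q[i]-Q[i-1]) for i in range(4)],[np.degrees(np.arctan2(*(Q[i]-Q[i-1])[1::-1])) for i in range(4)])
# gauge blade axis
a=onz(c,(421.9,247.7),.002);b=onz(c,(454.75,240),.007);print("tip",a,"b",b,np.degrees(np.arctan2(*(a-b)[1::-1])))
for n,p in(("flask",(413,172)),):print(n,onz(c,p,0))
st=state();print(st["tool_pos"],st["tool_rot"])
```

```text
disc top ((278.8759460449219, 240.94049072265625), (54.75320816040039, 55.22039031982422), 55.0477180480957) [0.5546438  0.17393299 0.117     ]
diam 0.13770759291374166
[252.125 194.125] [0.67491991 0.24697596 0.1       ]
[327.625 213.375] [0.62776063 0.05258962 0.1       ]
[307.875 288.875] [0.43516268 0.09984744 0.1       ]
[231.875 269.875] [0.48037162 0.29378993 0.1       ]
scene [319.8 204.6] [0.43459993 0.10192301 0.1       ]
scene [400.2 200.8] [0.48239064 0.29514143 0.1       ]
scene [414.2 257.2] [0.67778527 0.24547663 0.1       ]
scene [325.2 261.4] [0.62931668 0.05346616 0.1       ]
top ((554.2477416992188, 173.14605712890625), (200.02474975585938, 200.1014404296875), 76.4701919555664) [0.55455371 0.17330074 0.1       ] [np.float64(0.2001014427631283), np.float64(0.20002511668924566), np.float64(0.19831104811944505), np.float64(0.19914200425357104)] [np.float64(-13.529806084137258), np.float64(-103.63682749380808), np.float64(166.21368595633925), np.float64(76.87839334885051)]
scene ((556.17626953125, 174.22349548339844), (199.04075622558594, 201.6051483154297), 76.02534484863281) [0.55602313 0.17400181 0.1       ] [np.float64(0.20065562738209025), np.float64(0.19904097183195854), np.float64(0.20160767988388226), np.float64(0.19803339568275255)] [np.float64(166.02534638520868), np.float64(76.10726915806984), np.float64(-14.261261772535233), np.float64(-104.16703610675665)]
tip [ 0.54775255 -0.20505584  0.002     ] b [ 0.56972466 -0.29297346  0.007     ] 104.0317666599783
flask [ 0.75689001 -0.18053382  0.        ]
[0.19333544 0.59386677 0.24934604] [-2.20981307e-04  1.56756290e-01  9.87636998e-01 -7.58963785e-04]
```

Measured so far:
- **Shield:** centre (0.555, 0.174), yaw -13.8°. Both views agree to 2 mm and the sides measure 200 mm.
- **Gauge grip:** (0.5745, -0.312), pointing 104°.

I'll move over it now. The tool has to turn about -58°.

{"op": "servo_tool", "data": {
  "deltas": [
    [[85,23,-55,0,-0.6],[85,46,-110,0,-1.2],[85,69,-165,0,-1.8],[85,92,-220,0,-2.4],[85,115,-275,0,-3.0]]
  ]
}}

```text
time: 0.78
tool_pos: [0.3087, 0.3175, 0.25]
tool_rot: [0.0, 0.31, 0.951, -0.0]
contact_force: [1.2, 0.4, 0.1]
gripper_width: 0.993
```

{"op": "servo_tool", "data": {
  "deltas": [
    [[85,23,-55,0,-0.6],[85,46,-110,0,-1.2],[85,69,-165,0,-1.8],[85,92,-220,0,-2.4],[85,115,-275,0,-3.0]]
  ]
}}

```text
time: 1.4
tool_pos: [0.4238, 0.0424, 0.2503]
tool_rot: [0.0, 0.455, 0.89, 0.0]
contact_force: [0.3, 1.3, 0.3]
gripper_width: 0.998
```

{"op": "servo_tool", "data": {
  "deltas": [
    [[85,23,-55,0,-0.6],[85,46,-110,0,-1.2],[85,69,-165,0,-1.8],[85,92,-220,0,-2.4],[85,115,-275,0,-3.0]]
  ]
}}

```text
time: 2.02
tool_pos: [0.5389, -0.2327, 0.2499]
tool_rot: [-0.0, 0.589, 0.808, 0.0]
contact_force: [-0.1, -1.0, 0.6]
gripper_width: 0.996
```

{"op": "servo_tool", "data": {
  "deltas": [
    [[85,18,-40,-30,-0.3],[85,36,-81,-60,-0.6],[85,36,-81,-90,-0.6],[85,36,-81,-90,-0.6],[85,36,-81,-90,-0.6]]
  ]
}}

```text
time: 2.65
tool_pos: [0.5749, -0.3116, 0.1614]
tool_rot: [0.001, 0.613, 0.79, 0.0]
contact_force: [0.2, -0.2, -0.1]
gripper_width: 0.994
```

Run:
```python
from h import *
s=state();c=calibration("wrist");im=grab_frame("wrist");cv2.imwrite("pics/w1.png",im[:,:,::-1])
print(s["time"],s["tool_pos"],s["tool_rot"],s["joint_pos"],s["contact_force"])
np.save("w1.npy",c,allow_pickle=True);print(c["world_from_camera"])
for P in([.5744,-.3118,.038],[.5478,-.2051,0]):print(proj(c,P))
```

```text
2.65 [ 0.57485666 -0.31158783  0.16138898] [5.70463127e-04 6.12978536e-01 7.90099352e-01 4.91024792e-05] [-6.10441087e-01  1.85273234e-01  1.62075645e+00  4.29592434e-05
  1.33441859e+00 -8.61597341e-01] [ 0.16920921 -0.2222238  -0.10367833]
[[ 9.68732100e-01  2.36994820e-01  7.34273406e-02  5.56396480e-01]
 [ 2.48107631e-01 -9.26345409e-01 -2.83419808e-01 -2.38920190e-01]
 [ 8.50053434e-04  2.92775749e-01 -9.56180756e-01  2.85730569e-01]
 [ 0.00000000e+00  0.00000000e+00  0.00000000e+00  1.00000000e+00]]
[315.53997067 239.91434125]
[316.48394087  82.78698502]
```

View pics/w1.png

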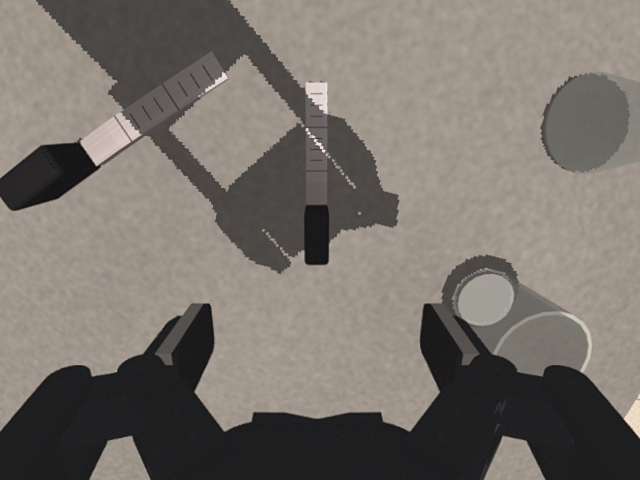

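The wrist view shows the gauge upright in the image, with its tip at (316,82) and the handle at (316, 207–265), where predicted. I'll check the handle's edges.

Run:
```python
from h import *
c=np.load("w1.npy",allow_pickle=True).item();im=cv2.imread("pics/w1.png");g=cv2.cvtColor(im,cv2.COLOR_BGR2GRAY)
for r in (215,225,235,245,255,260):
    x=np.where(g[r,280:350]<42)[0]+280;m=(x[0]+x[-1])/2;print(r,x[0],x[-1],onz(c,(x[0]-.5,r),.038)[:2],onz(c,(x[-1]+.5,r),.038)[:2])
col=np.where(g[180:290,317]<42)[0]+180;print(col[0],col[-1],"back",onz(c,(317,col[-1]+.5),.038),"front",onz(c,(317,col[0]-.5),.038),onz(c,(317,col[0]-.5),.008))
print("tip",onz(c,(316.5,82),.002))
for r in(90,120,150,180,200): print(r,g[r,296:338].tolist())
```

```text
215 304 328 [ 0.56166769 -0.29615412] [ 0.57870556 -0.29179437]
225 305 328 [ 0.56408291 -0.3030314 ] [ 0.58057264 -0.29881206]
235 305 328 [ 0.56584396 -0.31019861] [ 0.5824712  -0.30594448]
245 305 327 [ 0.56763376 -0.31748683] [ 0.5837038  -0.31337562]
255 305 327 [ 0.56945363 -0.32490158] [ 0.5856635 -0.3207549]
260 306 327 [ 0.5710832  -0.32847693] [ 0.58665666 -0.32449339]
205 263 back [ 0.57990086 -0.32903628  0.038     ] front [ 0.56900563 -0.28653494  0.038     ] [ 0.57053259 -0.29230106  0.008     ]
tip [ 0.54773585 -0.20480347  0.002     ]
90 [74, 74, 74, 73, 71, 73, 74, 69, 79, 155, 206, 215, 212, 211, 212, 212, 217, 215, 214, 214, 213, 212, 214, 217, 217, 217, 217, 217, 217, 222, 227, 181, 155, 154, 155, 155, 155, 155, 155, 153, 151, 149]
120 [147, 146, 146, 140, 115, 84, 71, 70, 71, 82, 97, 100, 101, 99, 101, 100, 102, 101, 99, 101, 101, 100, 102, 102, 103, 102, 102, 103, 105, 105, 107, 80, 72, 72, 71, 72, 70, 70, 72, 71, 72, 72]
150 [74, 74, 73, 75, 74, 73, 76, 75, 75, 79, 93, 99, 100, 98, 94, 93, 94, 95, 92, 94, 94, 94, 94, 92, 86, 101, 229, 245, 243, 152, 103, 79, 73, 74, 77, 74, 76, 75, 75, 76, 75, 74]
180 [76, 74, 75, 74, 75, 75, 76, 74, 73, 73, 91, 96, 98, 95, 93, 93, 97, 98, 95, 95, 97, 96, 96, 97, 97, 100, 97, 100, 99, 100, 97, 78, 70, 70, 72, 72, 73, 74, 77, 75, 76, 75]
200 [74, 75, 76, 74, 74, 73, 72, 71, 74, 75, 86, 90, 91, 91, 89, 90, 90, 93, 92, 91, 91, 90, 90, 91, 93, 92, 93, 93, 92, 95, 92, 79, 73, 73, 73, 73, 75, 75, 74, 75, 76, 75]
```

The grip is within 1 mm and 0.5° of the tool axis, so I'll descend and grip.

{"op": "servo_tool", "data": {
  "deltas": [
    [[85,0,0,-45,0],[85,0,0,-90,0],[85,0,0,-120,0],[85,0,0,-137,0],[85,0,0,-137,0]]
  ]
}}

```text
time: 3.32
tool_pos: [0.5746, -0.3115, 0.0235]
tool_rot: [-0.0, 0.613, 0.79, -0.0]
contact_force: [0.1, -0.2, 0.3]
gripper_width: 0.997
```

{"op": "servo_tool", "data": {
  "deltas": [
    [[0,0,0,0,0],[0,0,0,0,0],[0,0,0,0,0],[0,0,0,0,0],[0,0,0,0,0]]
  ]
}}

```text
time: 3.95
tool_pos: [0.575, -0.3121, 0.0241]
tool_rot: [0.001, 0.613, 0.79, 0.0]
contact_force: [0.6, 0.0, 3.0]
gripper_width: 0.2
```

{"op": "servo_tool", "data": {
  "deltas": [
    [[0,0,0,0,0],[0,0,0,0,0]]
  ]
}}

```text
time: 4.2
tool_pos: [0.575, -0.3121, 0.0241]
tool_rot: [0.001, 0.613, 0.79, -0.0]
contact_force: [-0.3, 0.1, 5.3]
gripper_width: 0.203
```

Gripped at 17 mm opening. Now lift, turn -28° and carry the gauge to just outside the plate, high up.

{"op": "servo_tool", "data": {
  "deltas": [
    [[0,0,0,20,0],[0,0,0,60,0],[0,0,0,100,0],[0,0,0,130,0],[0,0,0,137,0]]
  ]
}}

```text
time: 4.82
tool_pos: [0.5756, -0.3124, 0.1637]
tool_rot: [0.002, 0.613, 0.79, 0.0]
contact_force: [0.5, -0.3, -0.6]
gripper_width: 0.2
```

{"op": "servo_tool", "data": {
  "deltas": [
    [[0,-8,35,0,-0.6],[0,-18,80,0,-1.4],[0,-28,125,0,-2.2],[0,-39,170,0,-3.0],[0,-49,215,0,-3.8]]
  ]
}}

```text
time: 5.45
tool_pos: [0.5239, -0.095, 0.1585]
tool_rot: [-0.001, 0.758, 0.652, -0.001]
contact_force: [-0.6, 0.7, -0.6]
gripper_width: 0.202
```

{"op": "servo_tool", "data": {
  "deltas": [
    [[0,-9,40,0,-0.6],[0,-15,65,0,-0.89],[0,-18,78,0,-0.89],[0,-18,78,0,-0.89],[0,-18,78,0,-0.89]]
  ]
}}

```text
time: 6.08
tool_pos: [0.5076, -0.0195, 0.1601]
tool_rot: [0.0, 0.787, 0.617, -0.0]
contact_force: [0.0, -0.3, -1.0]
gripper_width: 0.201
```

Run:
```python
from h import *
s=state();c=calibration("wrist");cv2.imwrite("pics/w2.png",grab_frame("wrist")[:,:,::-1]);np.save("w2.npy",c,allow_pickle=True)
for i in range(3):
  s=state();print(s["time"],s["tool_pos"],s["tool_rot"],s["contact_force"],s["gripper_width"])
  if i==0:
    im=grab_frame("top");cv2.imwrite("pics/t2.png",im[:,:,::-1])
  if i==1: cv2.imwrite("pics/s2.png",cv2.resize(grab_frame("scene")[170:300,230:430,::-1],None,fx=4,fy=4,interpolation=cv2.INTER_CUBIC))
q=s["tool_rot"];print(np.degrees(np.arctan2(2*q[1]*q[2],1))if 0 else np.degrees(np.arctan2(q[2]**2-q[1]**2,2*q[1]*q[2])))
```

```text
6.125 [ 0.5076973  -0.01957205  0.16016974] [ 4.99420514e-05  7.87078880e-01  6.16852337e-01 -1.70102746e-04] [ 0.88489064  1.3379391  -0.20341147] 0.20081810397292138
6.175 [ 0.50771372 -0.01958145  0.16024868] [ 4.53259097e-05  7.87127244e-01  6.16790635e-01 -1.15517231e-04] [ 0.23537283 -0.46361415  0.17469419] 0.19949280288453383
6.225 [ 0.50771678 -0.01956072  0.1602878 ] [ 4.69959550e-05  7.87161015e-01  6.16747541e-01 -6.58130545e-05] [-0.28344697  0.5797664  -1.47528591] 0.20216358265041245
-13.841980153378945
```

View pics/w2.png

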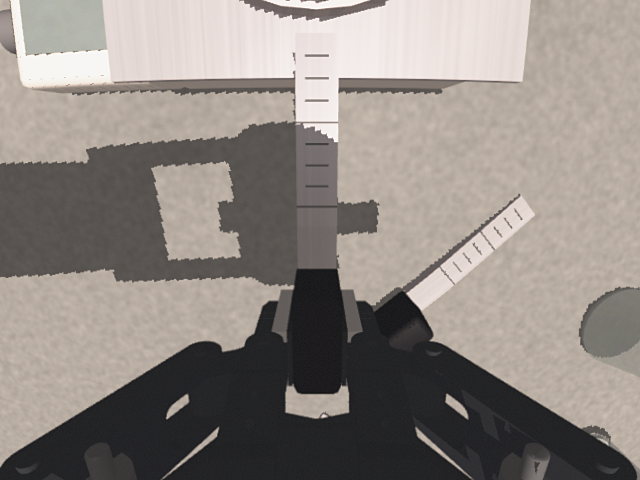

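View pics/s2.png

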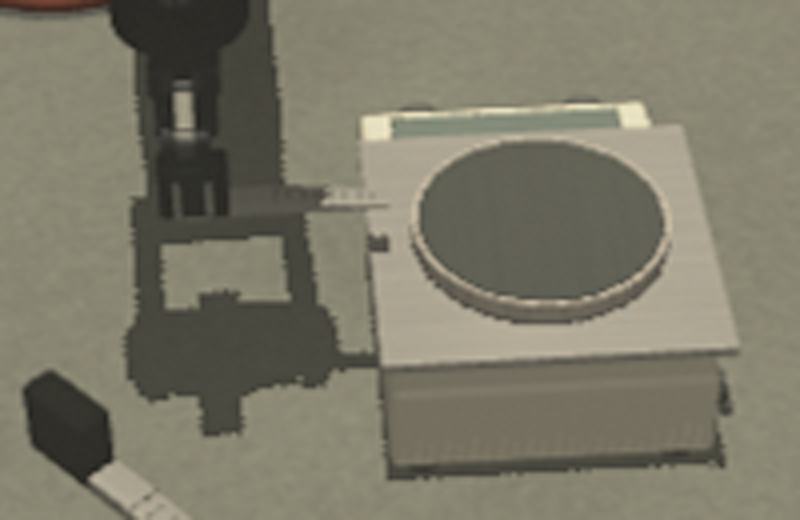

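The gauge sits straight in the grip (tip (317,33)), the shield edge is square to it (row 80) and the disc is centred near column 316. Lower until it touches.

{"op": "servo_tool", "data": {
  "deltas": [
    [[0,0,0,-12,0],[0,0,0,-24,0],[0,0,0,-31,0],[0,0,0,-34,0],[0,0,0,-34,0]]
  ]
}}

```text
time: 6.85
tool_pos: [0.5074, -0.0187, 0.126]
tool_rot: [-0.0, 0.787, 0.617, -0.0]
contact_force: [0.1, 0.3, -0.7]
gripper_width: 0.2
```

{"op": "servo_tool", "data": {
  "deltas": [
    [[0,0,0,-0.5,0],[0,0,0,-1,0],[0,0,0,-1,0]]
  ]
}}

```text
time: 7.22
tool_pos: [0.5076, -0.0188, 0.1255]
tool_rot: [0.0, 0.787, 0.617, 0.0]
contact_force: [1.1, 0.5, -0.4]
gripper_width: 0.201
```

{"op": "servo_tool", "data": {
  "deltas": [
    [[0,0,0,-0.5,0],[0,0,0,-0.5,0],[0,0,0,-0.5,0]]
  ]
}}

```text
time: 7.6
tool_pos: [0.5075, -0.0187, 0.1248]
tool_rot: [0.0, 0.787, 0.617, 0.0]
contact_force: [-0.2, -0.1, -0.7]
gripper_width: 0.203
```

{"op": "servo_tool", "data": {
  "deltas": [
    [[0,0,0,-0.3,0],[0,0,0,-0.3,0],[0,0,0,-0.3,0]]
  ]
}}

```text
time: 7.98
tool_pos: [0.5075, -0.0187, 0.1245]
tool_rot: [-0.0, 0.787, 0.617, -0.0]
contact_force: [0.4, 0.4, -0.5]
gripper_width: 0.206
```

{"op": "servo_tool", "data": {
  "deltas": [
    [[0,0,0,-0.3,0],[0,0,0,-0.3,0],[0,0,0,-0.3,0]]
  ]
}}

```text
time: 8.35
tool_pos: [0.5075, -0.0187, 0.1242]
tool_rot: [0.0, 0.787, 0.617, 0.0]
contact_force: [0.0, -0.3, -0.4]
gripper_width: 0.205
```

{"op": "servo_tool", "data": {
  "deltas": [
    [[0,0,0,-0.3,0],[0,0,0,-0.3,0],[0,0,0,-0.3,0]]
  ]
}}

```text
time: 8.72
tool_pos: [0.5075, -0.0187, 0.124]
tool_rot: [0.0, 0.787, 0.617, 0.0]
contact_force: [0.3, -0.5, -0.5]
gripper_width: 0.205
```

{"op": "servo_tool", "data": {
  "deltas": [
    [[0,0,0,-0.3,0],[0,0,0,-0.3,0],[0,0,0,-0.3,0]]
  ]
}}

```text
time: 9.1
tool_pos: [0.5076, -0.0188, 0.1238]
tool_rot: [0.0, 0.787, 0.617, 0.0]
contact_force: [-1.7, -0.1, 0.3]
gripper_width: 0.201
```

{"op": "servo_tool", "data": {
  "deltas": [
    [[0,0,0,-0.3,0],[0,0,0,-0.3,0],[0,0,0,-0.3,0]]
  ]
}}

```text
time: 9.48
tool_pos: [0.5076, -0.0189, 0.1236]
tool_rot: [0.0, 0.787, 0.617, 0.0]
contact_force: [-1.9, -2.1, 1.9]
gripper_width: 0.201
```

```bash
cat > f.py <<'E'
from h import *
import sys
u=np.array([np.cos(np.radians(76.15)),np.sin(np.radians(76.15))])
F=[];P=[];Q=[]
for i in range(6):
  grab_frame("top");s=state();F.append(s["contact_force"]);P.append(s["tool_pos"]);Q.append(s["ft_torque"])
F=np.mean(F,0);P=np.mean(P,0);C=np.array([.5553,.1737])
print(s["time"],"F",F.round(2),"push",-F[:2]@u,"lat",F[:2]@[u[1],-u[0]],"P",P.round(5),"tip in from rim mm",1000*((P[:2]-C)@u+.110+.075),"lateral",1000*(P[:2]-C)@[u[1],-u[0]],"T",np.mean(Q,0).round(3),s["gripper_width"],s["joint_vel"].__abs__().max().round(4))
E
python3 f.py
python3 - <<'E'
from h import *
cv2.imwrite("pics/w3.png",grab_frame("wrist")[:,:,::-1])
cv2.imwrite("pics/s3.png",cv2.resize(grab_frame("scene")[190:250,290:400,::-1],None,fx=7,fy=7,interpolation=cv2.INTER_CUBIC))
E
```

```text
9.775 F [-1.17 -1.69  3.37] push 1.9213099532641418 lat -0.7334698481833123 P [ 0.50763 -0.01884  0.12352] tip in from rim mm -13.356631517887351 lateral -0.1882759216606094 T [0.043 0.141 0.096] 0.20051639390710396 0.0015
```

View pics/w3.png

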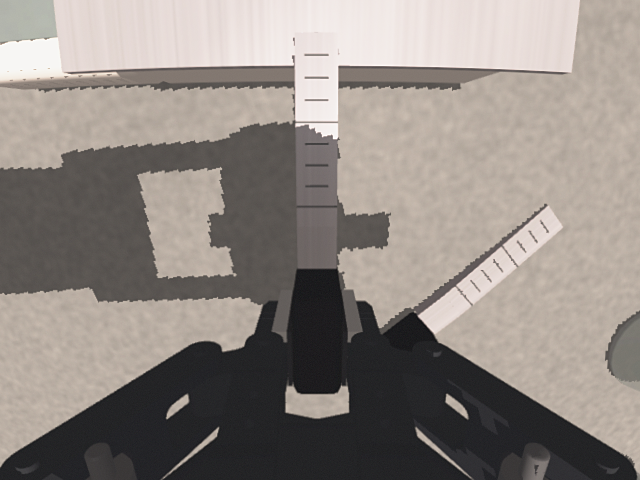

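View pics/s3.png

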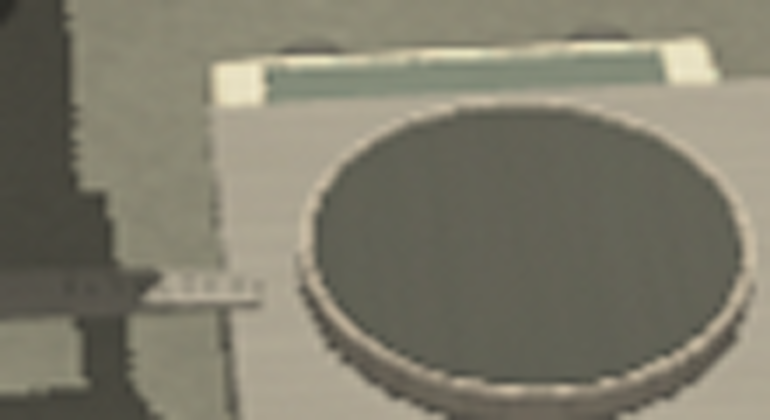

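The blade tip is flat on the shield, 13 mm short of the rim, pressed with about 4 N. I'll ease it by 0.2 mm and slide in to about 18 mm.

{"op": "servo_tool", "data": {
  "deltas": [
    [[0,0,0,0.2,0],[0,1.2,4.9,0.2,0],[0,2.4,9.7,0.2,0],[0,3.6,14.6,0.2,0],[0,3.6,14.6,0.2,0]]
  ]
}}

```text
time: 10.5
tool_pos: [0.5114, -0.0033, 0.1235]
tool_rot: [-0.0, 0.787, 0.617, 0.001]
contact_force: [1.4, -0.2, 2.8]
gripper_width: 0.202
```

{"op": "servo_tool", "data": {
  "deltas": [
    [[0,1.2,4.9,0,0],[0,2.4,9.7,0,0],[0,3.6,14.6,0,0],[0,3.8,15.5,0,0],[0,3.8,15.5,0,0]]
  ]
}}

```text
time: 11.12
tool_pos: [0.5151, 0.0116, 0.1236]
tool_rot: [-0.0, 0.787, 0.617, 0.0]
contact_force: [0.2, -1.8, 4.6]
gripper_width: 0.205
```

```bash
python3 f.py
python3 - <<'E'
from h import *
cv2.imwrite("pics/s4.png",cv2.resize(grab_frame("scene")[190:250,290:400,::-1],None,fx=7,fy=7,interpolation=cv2.INTER_CUBIC))
E
```

```text
11.425 F [-0.32 -0.89  4.55] push 0.9444974654379543 lat -0.09734905661718417 P [0.51505 0.01156 0.12361] tip in from rim mm 17.94287952740403 lateral -0.26357215863794903 T [ 0.177 -0.108 -0.026] 0.20307923675098666 0.0018
```

View pics/s4.png

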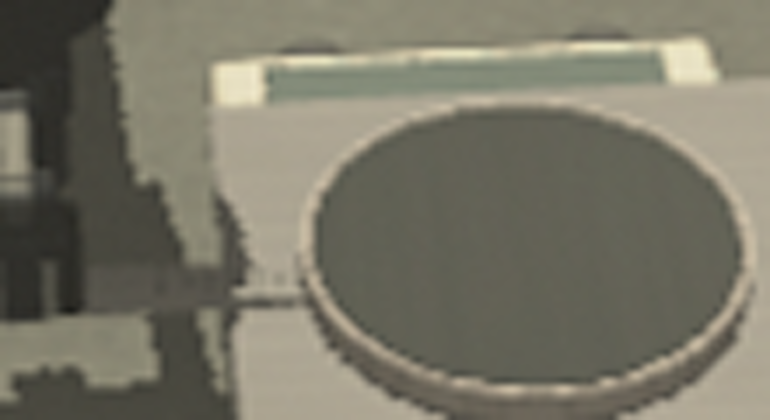

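The blade is under the plate. I'll ease the down force slightly and advance in small steps, watching the push.

{"op": "servo_tool", "data": {
  "deltas": [
    [[0,0,0,0.2,0],[0,0.5,1.9,0.2,0],[0,1.0,3.9,0.2,0],[0,1.0,3.9,0.2,0]]
  ]
}}

```text
time: 11.98
tool_pos: [0.5158, 0.0149, 0.1238]
tool_rot: [0.0, 0.787, 0.617, -0.001]
contact_force: [-1.1, -3.2, 5.5]
gripper_width: 0.196
```

{"op": "servo_tool", "data": {
  "deltas": [
    [[0,0.24,1,0,0],[0,0.5,1.9,0,0],[0,0.5,1.9,0,0]]
  ]
}}

```text
time: 12.35
tool_pos: [0.5163, 0.0167, 0.1238]
tool_rot: [0.0, 0.787, 0.617, -0.001]
contact_force: [-0.4, -3.7, 5.0]
gripper_width: 0.203
```

```bash
python3 f.py
```

```text
12.65 F [-0.75 -2.97  5.09] push 3.0608101516689685 lat -0.017049895736572493 P [0.51629 0.01666 0.12382] tip in from rim mm 23.18488594260909 lateral -0.28396802995847437 T [-0.163  0.05  -0.011] 0.2023812958773596 0.0017
```

{"op": "servo_tool", "data": {
  "deltas": [
    [[0,0,0,0.25,0],[0,0.24,1,0.25,0],[0,0.5,1.9,0.25,0],[0,0.5,1.9,0.25,0]]
  ]
}}

```text
time: 13.15
tool_pos: [0.5167, 0.0189, 0.1238]
tool_rot: [0.0, 0.787, 0.617, -0.0]
contact_force: [-1.3, -2.9, 4.7]
gripper_width: 0.202
```

```bash
python3 f.py
```

```text
13.45 F [-1.22 -4.23  4.24] push 4.403846458207306 lat -0.17211627707438001 P [0.51674 0.01895 0.12383] tip in from rim mm 25.517879591977266 lateral -0.3906392169122696 T [-0.442  0.161  0.01 ] 0.200526726172514 0.0022
```

{"op": "servo_tool", "data": {
  "deltas": [
    [[0,0,0,0.4,0],[0,0,0,0.4,0]]
  ]
}}

```text
time: 13.7
tool_pos: [0.5167, 0.0193, 0.1239]
tool_rot: [-0.0, 0.787, 0.617, 0.0]
contact_force: [0.7, -2.8, 1.1]
gripper_width: 0.2
```

```bash
python3 f.py
```

```text
14.0 F [-0.1  -2.55  0.31] push 2.498018477230997 lat 0.5163072478045482 P [0.51673 0.01927 0.12397] tip in from rim mm 25.825272919848015 lateral -0.47882657255777644 T [-0.297 -0.084 -0.048] 0.20093595126800667 0.0021
```

{"op": "servo_tool", "data": {
  "deltas": [
    [[0,0.12,0.5,-0.1,0],[0,0.24,1.0,-0.1,0],[0,0.24,1.0,-0.1,0]]
  ]
}}

```text
time: 14.38
tool_pos: [0.5169, 0.02, 0.1241]
tool_rot: [-0.0, 0.787, 0.617, -0.0]
contact_force: [-0.8, -3.6, -0.7]
gripper_width: 0.201
```

```bash
python3 f.py
```

```text
14.675 F [-1.34 -2.95  0.68] push 3.1841058124291886 lat -0.5954075320875184 P [0.51689 0.02003 0.12405] tip in from rim mm 26.603423310635172 lateral -0.503546194385738 T [-0.469  0.19   0.021] 0.200370324359118 0.0012
```

{"op": "servo_tool", "data": {
  "deltas": [
    [[0,0.12,0.5,0,0],[0,0.24,1.0,0,0],[0,0.24,1.0,0,0]]
  ]
}}

```text
time: 15.05
tool_pos: [0.5173, 0.0208, 0.1241]
tool_rot: [0.0, 0.787, 0.617, -0.0]
contact_force: [-0.9, -4.7, -0.8]
gripper_width: 0.203
```

```bash
python3 f.py
```

```text
15.35 F [-1.29 -4.75 -0.59] push 4.917163604884463 lat -0.11243794771352912 P [0.51723 0.02083 0.12409] tip in from rim mm 27.46301007455726 lateral -0.36446452492773346 T [-0.759  0.227  0.039] 0.20125078635515267 0.002
```

The push now grows about 2 N/mm with almost no down force, so the blade is touching the plate. The handle has risen 0.3 mm, so I'll lower it to keep the blade flat, then go on about 1 mm at a time.

{"op": "servo_tool", "data": {
  "deltas": [
    [[0,0,0,-0.3,0],[0,0,0,-0.3,0]]
  ]
}}

```text
time: 15.6
tool_pos: [0.5173, 0.0208, 0.1241]
tool_rot: [0.0, 0.787, 0.617, -0.0]
contact_force: [-1.6, -4.8, 0.7]
gripper_width: 0.206
```

```bash
python3 f.py
```

```text
15.9 F [-2.13 -5.21  1.37] push 5.568337986559158 lat -0.8174366113374181 P [0.51728 0.02082 0.12406] tip in from rim mm 27.45986121070798 lateral -0.3174534228281844 T [-0.746  0.346  0.07 ] 0.20208165235947217 0.0013
```

{"op": "servo_tool", "data": {
  "deltas": [
    [[0,0.12,0.5,0,0],[0,0.24,1.0,0,0],[0,0.24,1.0,0,0]]
  ]
}}

```text
time: 16.27
tool_pos: [0.5176, 0.0213, 0.1241]
tool_rot: [0.001, 0.787, 0.617, -0.001]
contact_force: [-2.0, -6.9, 0.9]
gripper_width: 0.207
```

```bash
python3 f.py;python3 - <<'E'
from h import *
cv2.imwrite("pics/w5.png",grab_frame("wrist")[:,:,::-1])
cv2.imwrite("pics/s5.png",cv2.resize(grab_frame("scene")[190:250,290:400,::-1],None,fx=7,fy=7,interpolation=cv2.INTER_CUBIC))
E
```

```text
16.575 F [-2.43 -6.66  0.87] push 7.052392232736937 lat -0.7641498274571178 P [0.51756 0.02132 0.1241 ] tip in from rim mm 28.015278899357426 lateral -0.16608030176159208 T [-0.976  0.346  0.039] 0.20540576210577446 0.002
```

View pics/w5.png

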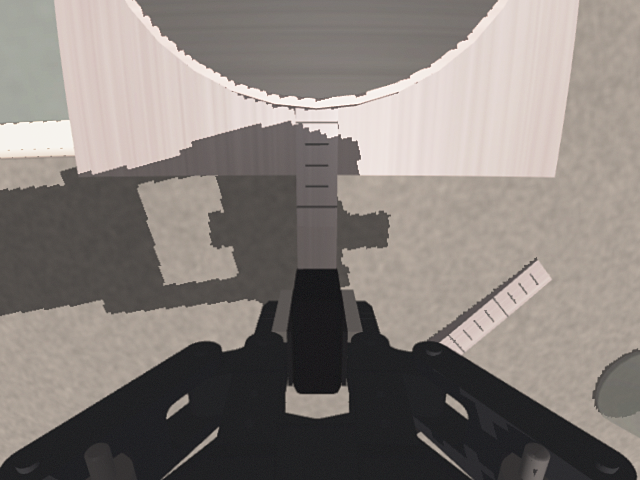

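View pics/s5.png

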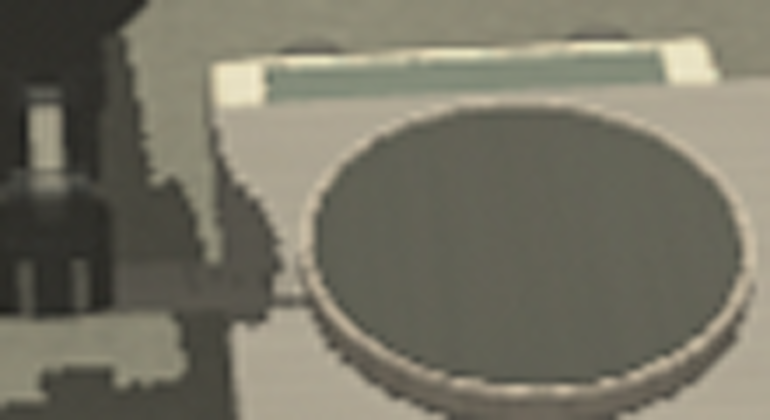

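The push is 7 N with about 1–2 N down. The measured TCP height of 0.1241 is exactly the flat-on-bench height plus 100 mm, so the blade is level. The marks and the handle haven't moved in the grip, and in the scene view the plate looks unchanged. I'll hold for a moment and recheck.

{"op": "servo_tool", "data": {
  "deltas": [
    [[0,0,0,0,0],[0,0,0,0,0],[0,0,0,0,0],[0,0,0,0,0]]
  ]
}}

```text
time: 17.18
tool_pos: [0.5176, 0.0213, 0.1241]
tool_rot: [0.001, 0.787, 0.617, -0.001]
contact_force: [-2.4, -6.8, 1.0]
gripper_width: 0.203
```

```bash
python3 f.py;python3 - <<'E'
from h import *
a=cv2.imread("pics/s4.png").astype(int);b=cv2.imread("pics/s5.png").astype(int)
print("disc/plate region change",abs(a-b)[100:420,400:750].mean(),abs(a-b)[100:420,400:750].max())
a=cv2.imread("pics/w3.png");w=cv2.imread("pics/w5.png");print("blade/handle view shift",abs(a.astype(int)-w)[190:390,300:335].mean())
E
```

```text
17.475 F [-2.02 -6.66  1.07] push 6.95106930302302 lat -0.37184912568859724 P [0.51755 0.02132 0.12409] tip in from rim mm 28.014859988261172 lateral -0.17283405251791445 T [-0.983  0.344  0.049] 0.20114252060771207 0.0009
disc/plate region change 0.5988809523809524 26
blade/handle view shift 5.531285714285715
```

```bash
python3 -c "
from plant import *
print(job_done())"
```

```text
the job is handed in; nothing more can be done
None
```

The gauge is in under the heating plate and snug, and I handed the job in with the gripper still holding it by the handle, still, at that depth. I picked the smallest of the three gauges (130 mm), gripped it by the handle, laid it flat on the shield and slid it in tip first, square to one side.

**Depth:** the tip is about 28 mm past the rim. Touch began at about 25 mm, so the gap is roughly 4.1–4.3 mm.

**Last checks:**
- **Push:** steady at about 7 N, below the 11–18 N at which the plate lifts, with about 1 N on the tool vertically. It had been rising with each small advance.
- **Level:** the tool height was exactly 100 mm above its height when the gauge lay on the bench, so the blade is level.
- **Plate:** it looked unchanged in the scene pictures, but they are too coarse to show a lift of a few tenths of a millimetre.
- **Bystanders:** nothing was steered near the glassware or the bottle. I did not check them in a final picture.

**What disagreed:**
- **Stiffness:** the push rose about 2–2.7 N per mm at the end, a little more than the 1–2 N stated.
- **Blade angle:** while sliding in, the blade was pressed down by up to about 5 N and may have sat a fraction of a degree nose-up. I eased this before the final push.
- **Grip picture:** the pixel check for the gauge slipping in the grip showed a small difference, which I put down to shadows. The blade marks and handle edge had not moved.

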